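Set up the bench polisher: click the speed dial to 6 and seat the bullet bob

TASK

Set up the bench polisher: turn its speed dial clockwise, click by click, until it rests at position 6 (six clicks up from position 0, the end stop, which has a round dot; the dial stands somewhere from 0 to 3 now). Then lift the bullet-nosed bob out of the wooden rack and stand it upright in the polisher's tapered spindle socket, fully home, and let go. Leave the flat-topped bob in the rack, and do not disturb the wax tin, the sanding block or the tape measure.

Things in the scene. Friction and masses are not known exactly. Their poses are not given: they have to be found in the camera images.
- polisher: Bench polisher, fixed. Dark foot plate 140 (x) x 260 (y) x 15 mm; on its -y half a grey control box, 120 x 118 mm, aluminium top 65 mm above the bench, with the dial; on its +y half a grey spindle block, top 57 mm above the bench, with the steel spindle socket. Origin: centre of the underside, on the bench; x away from the robot, y left, z up (turned by its yaw).
- dial (a joint): Speed dial angle, rad, clockwise from above positive: 0 (position 0, end stop) to 3.14 (position 9, end stop). Detents every 0.349 rad (20 degrees): position n rests at 0.349 n, position 6 at 2.094. Let go, a spring detent pulls it into the nearest position; a click takes at most about 0.12 N m. Starts in position 0 to 3. Panel marks: round dot at 0, a line at each of 1 to 9, longer at 3, 6, 9.
- dial_grip (a point): TCP point to grip the dial, on its axis, at polisher (0, -67, 96) mm; frame turns with the dial, z up. Black skirt 72 mm wide, top at 76 mm; on it a bar 16 mm thick, 60 mm long, 76 to 106 mm above the bench, along this y axis; its pointed end (9 mm) with a white line, the pointer, is towards +y. Pointer at position 0: polisher +y (left); at 4.5: its +x; at 9: its -y.
- spindle_mouth (a point): Centre of the mouth of the spindle socket, at polisher (0, 67, 70) mm, z up. The socket is a steel ring of 56 mm outside diameter standing 13 mm above its block; its bore has the taper of the bobs' arbors: 34 mm wide at the mouth, narrowing 0.417 mm per mm of depth, 52 mm deep.
- bullet_bob: Bob to mount, loose, 0.18 to 0.35 kg. Origin: centre of the steel arbor's small lower end. Up its z: taper 16 mm wide at 0, 36 mm at 48; collar 50 mm wide, 48 to 56 mm; round grey head 40 mm wide, 56 to 92 mm (grip there, TCP at 79), rounding to a blunt nose at 122 mm. Starts upright in either well of the rack. Seated: origin 44 mm below the spindle mouth, collar 4 mm above it.
- drum_bob: The other bob, loose, the same arbor and collar; its head is a plain 40 mm cylinder from 56 to 108 mm with a flat top. It starts in the other well and stays there. Same origin and axes as the bullet bob.
- rack: Wooden rack, fixed, 85 mm (its x) by 190 mm (its y), 62 mm high, with two round wells of 41 mm diameter at y = +50 and -50 mm. The bobs hang in them by their collars, arbor ends 14 mm above the bench; which bob is in which well varies. Origin: centre of the underside.
- wax_tin: Bystander, loose: round tin, 74 mm diameter, 36 mm high, in front of the spindle side of the polisher. Origin: centre of its underside.
- sanding_block: Bystander, loose: cork sanding block 64 x 114 x 30 mm, long side along its y, in front of the dial side of the polisher. Origin: centre of its underside.
- tape_measure: Bystander, loose: tape measure 36 x 80 x 66 mm, beyond the rack. Origin: centre of its underside.
Things that resemble listed ones, but are neither listed nor needed, are in the scene too. Leave any purple look-alike of the bullet_bob alone.

How it is judged:
On the way, in this order (a step that is already met when the one before it is completed fails the run):
1. the dial rests at position 6 (value of joint dial between 1.99 and 2.2 rad), for 0.5 s.
2. the bullet bob is in the spindle socket, upright and home (horizontal distance between bullet_bob and spindle_mouth below 0.005 m and z of bullet_bob in the frame of spindle_mouth below -0.04 m and angle between bullet_bob's own z axis and vertical below 0.06 rad), for 0.2 s.
At the end, for the whole second after the job is handed in: The dial rests in detent 6 (2.094 rad within 0.1); the bullet bob stands in the spindle socket, its lower end within 5 mm of the spindle axis and at least 40 mm below the mouth (44 mm is home), its axis within 0.06 rad of vertical, at rest; the drum bob is still in its well (moved less than 20 mm) (all of step 1 and all of step 2 and linear speed of bullet_bob below 0.02 m/s and distance of drum_bob from where it was at the start of the episode below 0.02 m); the robot touches nothing.
It fails at once if the drum bob is pulled from its well (moved more than 30 mm) (distance of drum_bob from where it was at the start of the episode above 0.03 m).
It fails at once if the wax tin, sanding block or tape measure is moved more than 30 mm (distance of any of wax_tin, sanding_block, tape_measure from where it was at the start of the episode above 0.03 m).
It also fails if it takes over 72 s, if anything falls off the work surface, if the arm or the gripper's body presses on something with over 40 N, if the wrist force passes 120 N, or if a joint passes its speed limit or range.

ROBOT

A 6-joint arm with a two-finger parallel gripper is mounted at the origin on a cart in front of the work surface, level with it; the furniture and walls round the work are solid. World frame = base frame: x ahead of the robot, y to its left, z up, the work surface at z = 0. Lengths are in m, angles in rad, forces in N, time in s.
With the tool pointing down it reaches from about 0.375 to 0.9 m from the base axis. Payload 3.1 kg.
Tool frame: the origin (TCP) lies between the finger pads, 19 mm behind the fingertips; this is the grasp point; z points along the fingers, y is the line along which they close (so a half turn about z gives the same grasp; the last joint's range is limited). The gripper opens to 85 mm and grips with 20 to 120 N. Pads are 22 mm wide; open, the fingers measure 114 mm over their backs; the gripper's body (76 mm by 85 mm) begins 54 mm behind the grasp point. The pads swing forward as they close: fully open they stand 13 mm farther back than shut.
Start: joints at [-1.522, 0.527, 1.433, -0, 1.181, -0.178], TCP at [0.141, -0.609, 0.25] pointing down, gripper open.
Joint ranges: [-3.08, 3.08], [-0.75, 2.2], [0.22, 2.44], [-1.43, 4.57], [0, 2.65], [-2.85, 2.85]. Speed limits (rad/s): [2.79, 2.79, 3.14, 3.14, 3.14, 3.14].

INTERFACE

Orientations are given as a unit quaternion [x, y, z, w].
In Python, from station import readout, imaging, order gives the robot as it stands.
- The arm moves only by the tool move_arm, never from a script. Its argument "rows" is a list of rows, each a list of 7 numbers: the turn, a rotation vector about the tool's x, y, z in degrees, then the shift along the tool's x, y, z in mm, then the closure, from 0 (fully open) to 1 (shut). A call has 1 to 12 rows; each row is the pose to reach, as a shift and turn from the pose commanded when the call began, along the tool's axes at that moment; what a row does not reach only later rows make up. A row lasts 1/12 s, in which the tool goes at most 41.7 mm and 7.16 degrees, less where a joint would pass 70% of its speed; a pose out of reach is approached as far as the arm can. A call with a gripper value outside its range is refused whole. The fingers move at their own pace and stop on an object; "squeeze" is the grip in N (left out, the last holds). Time passes only in rows, so rows that repeat a pose let the fingers close. It gives the time, the measured TCP pose, the force, the opening and the grip force at its end, in the units of the state.
- readout.sense(): the state, without advancing time (a new reading comes with each control period).
- imaging.snapshot(name): name is "side" or "top" or "wrist"; returns a dict with "img" (384x512x3 uint8, red, green, blue), "z_map" (384x512 float32, m along the optical axis (not along the pixel's ray), 0 where there is no reading), "fovy" (degrees; the focal length in pixels is half the picture's height over the tangent of half this angle, whatever the lens; pixels are square), "cx", "cy" (the principal point, pixels), "rvec" (rotation vector, rad) and "tvec" (3), from world to camera coordinates, as OpenCV has them. Camera axes: x right, y down, z forward; pixel columns grow to the right and rows downward; lengths in m; the calibration is good to about 2 mm. A picture is of the moment at which its call begins.
- order.sign_off(): hands the job in; it is judged then, once.
The state is a dict: "t": time; "q": joint angles; "qd": joint speeds; "tau": joint torques, N m; "tcp_pos": TCP position; "tool_rot": TCP orientation; "force": force on the tool from outside, world axes, zero at the start; "ft_torque": the same for the moment, N m; "finger_gap": opening from 0.0 (shut) to 1.0 (fully open); "gripper_force": force on a finger pad.
Only numpy, scipy, OpenCV 4.12 (cv2) and the standard library are available. Lean on these libraries where they do the work, as an engineer would, in place of code of your own. Each camera call takes 0.05 s, during which the arm holds its last target. There are 200 camera calls.

## Working session

There is one attempt and no reset: what is moved stays moved. The work goes in short steps, Python scripts to look and compute and a tool call to move; the robot and the scene stay as the last step left them, time stands still between calls to the robot, and variables do not carry over. Pictures are saved under pics/ and viewed, at most 10 in all, crops included, and the job is handed in when it is done.

Besides the shell and the picture viewer there is one more tool, called after "Request:" as name(argument=value, ...) on one line, values as JSON. move_arm: Moves the arm, as the interface text tells. Its arguments: {"type":"object","properties":{"rows":{"type":"array"},"squeeze":{"type":"number"}},"required":["rows"]}

```bash
mkdir -p pics
cat > h.py <<'E'
import numpy as np, cv2, pickle
from station import readout, imaging, order
from scipy.spatial.transform import Rotation as R
def snap(n, tag):
    s=imaging.snapshot(n); cv2.imwrite(f'pics/{tag}.png', s['img'][:,:,::-1]); pickle.dump(s,open(f'pics/{tag}.pkl','wb')); return s
def load(tag): return pickle.load(open(f'pics/{tag}.pkl','rb'))
def cloud(s):
    h,w=s['z_map'].shape; f=h/2/np.tan(np.radians(s['fovy'])/2)
    v,u=np.mgrid[:h,:w]; z=s['z_map']
    c=np.stack([(u-s['cx'])/f*z,(v-s['cy'])/f*z,z],-1)
    M=R.from_rotvec(np.ravel(s['rvec'])).as_matrix()
    p=(c-np.ravel(s['tvec']))@M; p[z==0]=np.nan; return p
E
python3 - <<'E'
from h import *
a=snap('top','top0'); b=snap('side','side0')
st=readout.sense(); print(st)
for s in(a,b): print(s['fovy'],s['cx'],s['cy'],s['rvec'],s['tvec'])
cv2.imwrite('pics/both.png',cv2.resize(a['img'][:,:,::-1],(800,600),interpolation=cv2.INTER_CUBIC))
E
```

```text
{'t': 0.1, 'q': array([-1.52152436e+00,  5.28388602e-01,  1.43375517e+00,  3.31975681e-05,
        1.18141106e+00, -1.78531787e-01]), 'qd': array([ 0.00032821, -0.00152833, -0.00314012,  0.00191706, -0.00069345,
        0.00048607]), 'tau': array([-5.38512068e-04, -4.43306208e+01, -1.78586555e+01, -2.18144023e-04,
        3.81476479e-03, -7.70145419e-06]), 'tcp_pos': array([ 0.14113695, -0.60824134,  0.24912802]), 'tool_rot': array([ 9.93520431e-01,  1.13649419e-01,  7.86815574e-05, -9.78049172e-04]), 'force': array([ 0.4657475 , -0.34142138,  0.09723184]), 'ft_torque': array([-0.00509533,  0.0492517 ,  0.01396913]), 'gripper_force': 0.0, 'finger_gap': 1.0012268366618031}
42.77522367856493 256.34709909165946 184.5615026240651 [ 2.18726341 -2.18395775  0.06980556] [-0.04005143  0.55389301  1.36276396]
56.61070316129393 255.58109094848862 190.62566375731552 [-0.02292184 -2.86025098  1.26406386] [0.54474559 0.0690795  0.87647708]
```

View pics/both.png

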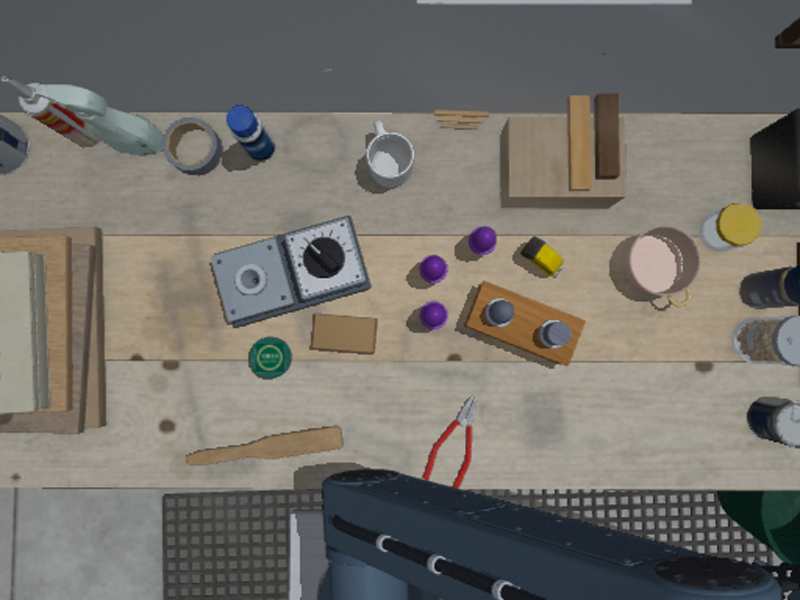

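View pics/side0.png

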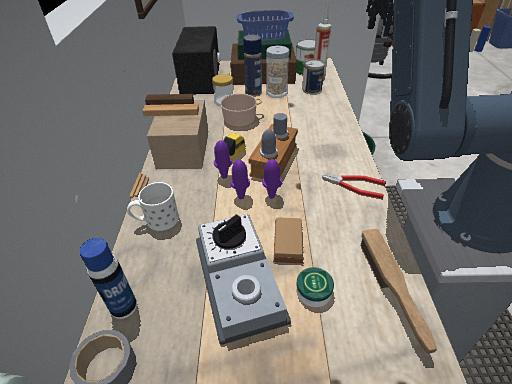

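The top view (800x600) shows the spindle ring at (250,279), the dial at (323,257) with its pointer up-left, the bullet bob at (500,312) and the drum bob at (555,333). The purple look-alikes stand at (433,268), (483,239) and (433,315). The side view agrees.

Run:
```python
from h import *
s=load('top0'); p=cloud(s); k=512/800; im=s['img'].astype(int)
def reg(x0,y0,x1,y1): 
    m=np.zeros(p.shape[:2],bool); m[int(y0*k):int(y1*k),int(x0*k):int(x1*k)]=1; return m
Z=p[...,2]
def rect(m,n):
    q=p[m][:,:2]; c,(w,h),a=cv2.minAreaRect((q*1000).astype(np.float32)); print(n,np.round(c,1),round(w,1),round(h,1),round(a,2),m.sum(), 'z',np.round(np.nanmedian(p[m][:,2]),4))
P=reg(200,205,380,335)
rect(P&(Z>.06)&(Z<.069)&reg(280,210,380,310),'ctrl top')
rect(P&(Z>.05)&(Z<.0615)&reg(205,230,297,325),'spindle block')
rect(P&(Z>.066)&(Z<.074)&reg(225,255,275,305),'ring')
rect(P&(Z>.0725)&(Z<.08)&reg(295,230,350,285),'skirt')
rect(P&(Z>.095)&reg(295,230,350,285),'bar')
K=reg(455,275,595,370)
rect(K&(Z>.057)&(Z<.0655),'rack')
for n,b in(('bullet',(475,290,525,335)),('drum',(530,310,580,355))):
    for lo,hi in((.066,.075),(.09,.2),(.11,.2),(.125,.2)):
        m=K&reg(*b)&(Z>lo)&(Z<hi); 
        if m.sum()>5: rect(m,n+str(lo)); print(np.nanmax(p[m][:,2]))
for n,b in(('p1',(415,250,450,285)),('p2',(465,222,500,258)),('p3',(415,298,450,332)),('tape',(515,230,570,280)),('wax',(240,330,300,385)),('sand',(305,310,380,358))):
    m=reg(*b)&(Z>.02); rect(m,n); print(np.nanmax(p[m][:,2]))
t=s['img'][125:200,180:240,::-1]; cv2.imwrite('pics/dial.png',cv2.resize(t,None,fx=8,fy=8,interpolation=cv2.INTER_CUBIC))
```

```text
ctrl top [599.5 112.3] 118.7 154.2 16.41 1096 z 0.0644
spindle block [573.  205.1] 120.9 155.7 15.9 1524 z 0.057
ring [569.  222.6] 56.3 55.4 2.66 197 z 0.0696
skirt [604.1  94.3] 70.7 69.5 86.45 328 z 0.076
bar [603.   91.7] 57.8 15.0 45.1 134 z 0.1055
rack [ 492. -257.] 190.8 85.5 68.4 1427 z 0.0616
bullet0.066 [ 511.8 -213. ] 82.5 73.0 86.92 108 z 0.0685
0.0749709753013606
bullet0.09 [ 509.9 -208.6] 36.5 35.9 44.29 181 z 0.1257
0.1396168432525931
bullet0.11 [ 510.1 -209.7] 36.9 33.7 0.86 165 z 0.1268
0.1396168432525931
bullet0.125 [ 509.4 -209.5] 25.5 26.0 89.46 95 z 0.1315
0.1396168432525931
drum0.066 [ 475.4 -304.9] 84.0 72.2 85.7 103 z 0.0685
0.0747037737453686
drum0.09 [ 473.7 -302.7] 38.3 37.9 43.87 213 z 0.1217
0.1287653167994557
drum0.11 [ 473.4 -303.3] 36.3 38.3 0.18 193 z 0.1218
0.1287653167994557
drum0.125 [ 475.9 -301.4] 31.4 28.5 73.97 26 z 0.1259
0.1287653167994557
p1 [587.7 -97.5] 47.1 47.8 89.64 254 z 0.1045
0.12672855422618404
p2 [ 634.7 -180.1] 46.8 40.7 45.47 262 z 0.1052
0.1272513753160241
p3 [505.2 -97.4] 46.8 46.6 89.47 255 z 0.1058
0.1289627422282263
tape [ 611.6 -291.9] 71.0 36.8 53.64 366 z 0.0606
0.07136247212765114
wax [431.9 191.9] 71.7 72.0 89.21 566 z 0.0358
0.04365259762047886
sand [474.  63.] 111.8 61.8 85.21 878 z 0.0299
0.03905965245192738
```

View pics/dial.png

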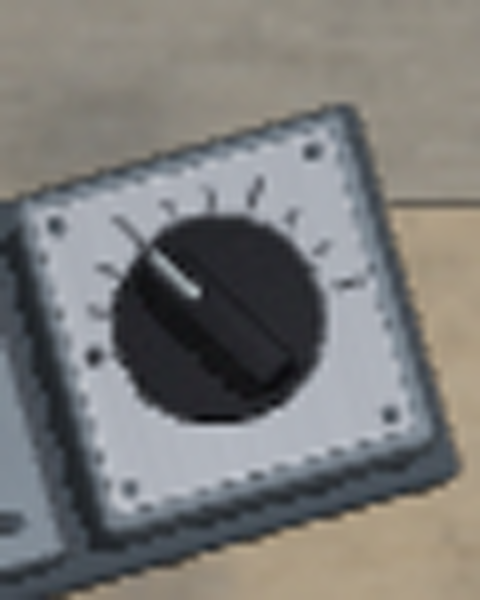

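Polisher yaw is about 15.8°. The pointer is at 45° in the world frame, on the third mark (a long line), so the dial is at position 3 and needs +60° clockwise. The spindle is at (569,222.6) mm, the dial at about (604.5,93.8), and the bullet bob at (510,-209).

```bash
cat >> h.py <<'E'
def go(x,y,z,phi):
    s=readout.sense(); Rc=R.from_quat(s['tool_rot'])
    Rt=R.from_matrix(np.array([[np.cos(np.radians(phi)),np.sin(np.radians(phi)),0],[np.sin(np.radians(phi)),-np.cos(np.radians(phi)),0],[0,0,-1]]).T)
    d=Rc.inv().apply(np.array([x,y,z])-s['tcp_pos']*1000); r=(Rc.inv()*Rt).as_rotvec(degrees=True)
    print('turn',r.round(1),'shift',d.round(1),'rows',max(np.linalg.norm(d)/41.7,np.linalg.norm(r)/7.16).round(1)); return r,d
E
python3 -c "
from h import *
go(604.5,93.8,200,45.1)"
```

```text
turn [ -0.1  -0.1 -32. ] shift [ 609.9 -579.2   50.5] rows 20.2
```

Request:
move_arm(rows=[[0,0,-6,40,-4,0,0.3],[0,0,-12,76,-20,0,0.3],[0,0,-18,106,-44,0,0.3],[0,0,-24,134,-72,0,0.3],[0,0,-30,162,-100,0,0.3],[0,0,-32,190,-128,0,0.3],[0,0,-32,218,-156,0,0.3],[0,0,-32,246,-184,0,0.3],[0,0,-32,274,-212,0,0.3],[0,0,-32,302,-240,0,0.3],[0,0,-32,330,-268,0,0.3],[0,0,-32,358,-296,0,0.3]], squeeze=60)

```text
t: 1.1
tcp_pos: [0.4235, -0.2377, 0.2498]
tool_rot: [0.924, 0.383, -0.0, -0.0]
force: [0.3, 0.4, -0.2]
finger_gap: 0.701
gripper_force: 0.0
```

```bash
python3 -c "
from h import *
go(604.5,93.8,200,45.1)"
```

```text
turn [-0.  -0.  -0.1] shift [ 362.4 -106.2   49.9] rows 9.1
```

Request:
move_arm(rows=[[0,0,0,38,-11,0,0.3],[0,0,0,76,-22,0,0.3],[0,0,0,114,-33,0,0.3],[0,0,0,152,-44,10,0.3],[0,0,0,190,-55,20,0.3],[0,0,0,228,-67,30,0.3],[0,0,0,266,-78,40,0.3],[0,0,0,304,-89,50,0.3],[0,0,0,340,-100,50,0.3],[0,0,0,362,-106,50,0.3],[0,0,0,362,-106,50,0.3],[0,0,0,362,-106,50,0.3]])

```text
t: 2.1
tcp_pos: [0.6036, 0.0928, 0.1993]
tool_rot: [0.923, 0.384, -0.001, -0.0]
force: [0.2, -0.7, -0.8]
finger_gap: 0.705
gripper_force: 0.0
```

Run:
```python
from h import *
s=snap('wrist','w1'); go(604.5,93.8,97.5,45.1)
p=cloud(s); Z=p[...,2]
for n,m in(('bar',(Z>.1)&(Z<.112)),('skirt',(Z>.073)&(Z<.08)),('ring',(Z>.066)&(Z<.0725))):
    q=p[m][:,:2]*1000
    d=np.linalg.norm(q-([604,94] if n!='ring' else [569,222.6]),axis=1)<45
    if d.sum()>20: print(n,d.sum(),cv2.minAreaRect(q[d].astype(np.float32)))
```

```text
turn [-0.1  0.1  0. ] shift [  2.6  -0.4 101.9] rows 2.4
bar 1587 ((601.064453125, 92.22418212890625), (58.93435287475586, 15.841394424438477), 45.70234680175781)
skirt 4377 ((603.329345703125, 94.57072448730469), (69.00414276123047, 70.87417602539062), 46.90605163574219)
ring 2793 ((565.17724609375, 221.9215545654297), (55.54693603515625, 55.47374725341797), 60.53549575805664)
```

View pics/w1.png

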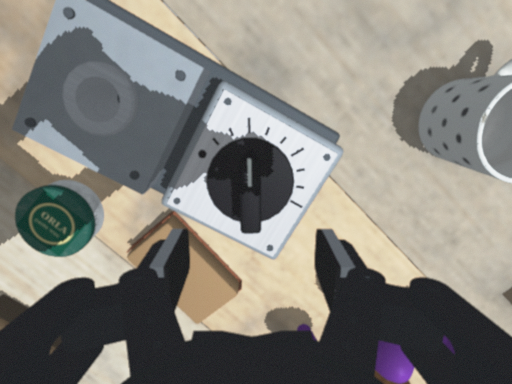

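The wrist view shows the bar at (250,195), centred between the fingers at (187,250) and (322,250), with the pointer at the third mark. Descending.

Request:
move_arm(rows=[[0,0,0,0,0,35,0.3],[0,0,0,0,0,65,0.3],[0,0,0,0,0,85,0.3],[0,0,0,0,0,95,0.3],[0,0,0,0,0,101,0.3],[0,0,0,0,0,101,0.7],[0,0,0,0,0,101,0.9],[0,0,0,0,0,101,0.9],[0,0,0,0,0,101,0.9],[0,0,0,0,0,101,0.9],[0,0,0,0,0,101,0.9],[0,0,0,0,0,101,0.9]], squeeze=40)

```text
t: 3.15
tcp_pos: [0.6025, 0.0935, 0.1008]
tool_rot: [0.924, 0.383, -0.0, -0.002]
force: [-4.2, 4.9, 5.0]
finger_gap: 0.177
gripper_force: 41.5
```

```bash
python3 -c "
from h import *
print(readout.sense()['force'],readout.sense()['ft_torque']);go(602.8,93,97.5,45.5)"
```

```text
[-4.20301438  4.85505897  5.04240988] [0.91843856 0.62944782 0.0916302 ]
turn [-0.2 -0.  -0.4] shift [-0.1  0.6  3.3] rows 0.1
```

Request:
move_arm(rows=[[0,0,6,0,0,0,0.9],[0,0,12,0,0,0,0.9],[0,0,18,0,0,0,0.9],[0,0,24,0,0,0,0.9],[0,0,30,0,0,0,0.9],[0,0,36,0,0,0,0.9],[0,0,42,0,0,0,0.9],[0,0,48,0,0,0,0.9],[0,0,54,0,0,0,0.9],[0,0,60,0,0,0,0.9],[0,0,60,0,0,0,0.9],[0,0,60,0,0,0,0.9]])

```text
t: 4.15
tcp_pos: [0.6022, 0.0945, 0.1009]
tool_rot: [0.991, -0.13, -0.001, -0.002]
force: [-4.7, 8.4, 4.7]
finger_gap: 0.178
gripper_force: 41.6
```

```bash
python3 -c "
from h import *
s=readout.sense();print(s['force'],s['ft_torque'],s['q']);go(602.8,93,100,-14.5)"
```

```text
[-4.7045851   8.43238048  4.67737625] [1.29746501 0.60534528 0.06603828] [-0.02943403  0.70314141  1.58682463  0.00544659  0.85375218  1.79910599]
turn [-0.2  0.2 -0.5] shift [1.  1.3 0.9] rows 0.1
```

Request:
move_arm(rows=[[0,0,0,0,0,0,0.6],[0,0,0,0,0,0,0.4],[0,0,0,0,0,0,0.4],[0,0,0,0,0,0,0.4],[0,0,0,0,0,-8,0.4],[0,0,0,0,0,-25,0.4],[0,0,0,0,0,-50,0.4],[0,0,0,0,0,-80,0.4],[0,0,0,0,0,-110,0.4],[0,0,0,0,0,-120,0.4],[0,0,0,0,0,-120,0.4],[0,0,0,0,0,-120,0.4]])

```text
t: 5.15
tcp_pos: [0.6037, 0.0913, 0.2193]
tool_rot: [0.991, -0.13, 0.0, -0.0]
force: [-1.3, 0.1, -0.4]
finger_gap: 0.601
gripper_force: 0.0
```

Run:
```python
from h import *
s=snap('wrist','w2'); go(510,-209,250,0)
p=cloud(s); Z=p[...,2]
for n,m in(('bar',(Z>.1)&(Z<.112)),('skirt',(Z>.073)&(Z<.08)),('ring',(Z>.066)&(Z<.0725))):
    q=p[m][:,:2]*1000
    d=np.linalg.norm(q-([602,93] if n!='ring' else [567,222.6]),axis=1)<45
    if d.sum()>20: print(n,d.sum(),cv2.minAreaRect(q[d].astype(np.float32)))
```

```text
turn [  0.    0.1 -15. ] shift [-12.3 314.2 -31.8] rows 7.6
bar 1361 ((601.0711059570312, 93.84203338623047), (15.96163272857666, 58.72505569458008), 76.33618927001953)
skirt 3797 ((603.8414306640625, 93.02996826171875), (70.93199157714844, 68.94087982177734), 76.34493255615234)
ring 1561 ((566.9799194335938, 221.93544006347656), (51.98721694946289, 55.193180084228516), 16.238948822021484)
```

View pics/w2.png

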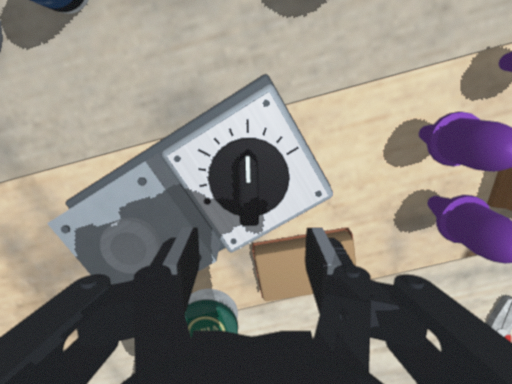

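The dial bar turned by 59.4° and now rests at position 6: the pointer in the wrist view is at (247,170), on the long sixth mark. Next is the bullet bob.

Request:
move_arm(rows=[[0,0,-7,-1,26,0,0],[0,0,-14,-2,52,0,0],[0,0,-21,-3,78,0,0],[0,0,-28,-4,104,0,0],[0,0,-35,-5,130,0,0],[0,0,-42,-6,156,0,0],[0,0,-49,-7,182,0,0],[0,0,-56,-8,210,0,0],[0,0,-63,-9,236,0,0],[0,0,-70,-10,262,0,0],[0,0,-77,-11,290,0,0],[0,0,-83,-12,312,0,0]])

```text
t: 6.2
tcp_pos: [0.5099, -0.2081, 0.2167]
tool_rot: [0.827, 0.562, -0.001, -0.002]
force: [0.9, -0.3, -0.1]
finger_gap: 1.001
gripper_force: 0.0
```

Run:
```python
from h import *
s=snap('wrist','w3'); go(509.5,-209.5,200,68.4)
p=cloud(s); Z=p[...,2]
for c in((510,-209),(473.5,-303)):
  d=np.linalg.norm(p[...,:2]*1000-c,axis=2)<40
  for lo,hi in((.066,.072),(.09,.105),(.11,.2),(.12,.2),(.13,.2)):
    m=d&(Z>lo)&(Z<hi); q=p[m][:,:2]*1000
    if len(q)>20: print(c,lo,len(q),cv2.minEnclosingCircle(q.astype(np.float32)),cv2.minAreaRect(q.astype(np.float32)))
m=(Z>.057)&(Z<.0655)&(np.linalg.norm(p[...,:2]*1000-[492,-257],axis=2)<130); print(cv2.minAreaRect((p[m][:,:2]*1000).astype(np.float32)))
```

```text
turn [-0.2  0.1  0. ] shift [ 2.1 -0.8 16.8] rows 0.4
(510, -209) 0.066 551 ((507.7746276855469, -210.85110473632812), 24.865711212158203) ((511.04254150390625, -203.67303466796875), (33.118770599365234, 48.85697555541992), 66.64549255371094)
(510, -209) 0.09 177 ((509.69140625, -206.5696258544922), 19.059494018554688) ((512.542236328125, -199.78404235839844), (14.720248222351074, 38.11878967285156), 67.211181640625)
(510, -209) 0.11 1969 ((508.11077880859375, -210.64097595214844), 18.97345542907715) ((508.6181945800781, -209.53773498535156), (34.75511169433594, 37.328086853027344), 76.80198669433594)
(510, -209) 0.12 1526 ((507.9660949707031, -210.86465454101562), 16.931724548339844) ((508.5198974609375, -210.2241668701172), (30.43151092529297, 32.820152282714844), 64.80448150634766)
(510, -209) 0.13 719 ((507.9649658203125, -210.98692321777344), 11.481395721435547) ((507.68780517578125, -211.38980102539062), (21.817493438720703, 21.731016159057617), 30.218151092529297)
(473.5, -303) 0.066 537 ((471.2472839355469, -303.7796630859375), 24.902421951293945) ((473.9761962890625, -297.7641906738281), (35.10554504394531, 48.732521057128906), 68.33623504638672)
(473.5, -303) 0.09 398 ((471.3609313964844, -303.476318359375), 19.927736282348633) ((474.9237365722656, -294.5028381347656), (20.28725242614746, 39.8432731628418), 68.34536743164062)
(473.5, -303) 0.11 1890 ((471.31024169921875, -303.8612060546875), 20.18130111694336) ((471.25592041015625, -303.7770080566406), (39.020076751708984, 39.7581901550293), 11.56092643737793)
(473.5, -303) 0.12 1542 ((471.1268005371094, -304.0565185546875), 19.957443237304688) ((471.2252502441406, -304.0826416015625), (39.18028259277344, 38.647762298583984), 79.78772735595703)
((530.8670043945312, -274.4872131347656), (190.70108032226562, 174.73001098632812), 68.4908676147461)
```

View pics/w3.png

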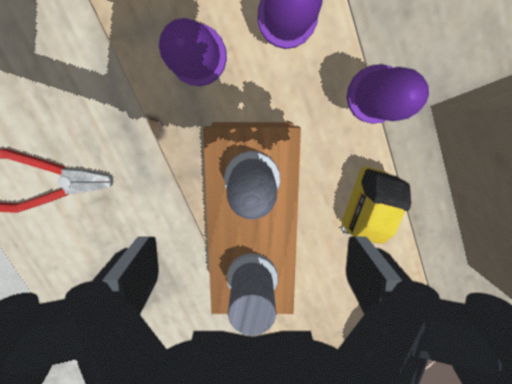

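The wrist view shows the bullet bob at (252,190) and the drum at (252,310), both in the rack and in line with the fingers. Descending on the bullet bob.

Request:
move_arm(rows=[[0,0,0,-1,0,30,0],[0,0,0,-2.5,-0.5,60,0],[0,0,0,-2.5,-0.5,90,0],[0,0,0,-2.5,-0.5,112,0],[0,0,0,-2.5,-0.5,122.5,0],[0,0,0,-2.5,-0.5,122.5,0.3],[0,0,0,-2.5,-0.5,122.5,0.6],[0,0,0,-2.5,-0.5,122.5,0.7],[0,0,0,-2.5,-0.5,122.5,0.7],[0,0,0,-2.5,-0.5,122.5,0.7],[0,0,0,-2.5,-0.5,122.5,0.7],[0,0,0,-2.5,-0.5,122.5,0.7]], squeeze=50)

```text
t: 7.25
tcp_pos: [0.5109, -0.2093, 0.098]
tool_rot: [0.829, 0.56, 0.0, 0.001]
force: [-1.4, 0.9, 6.3]
finger_gap: 0.45
gripper_force: 51.4
```

```bash
python3 -c "
from h import *
print(readout.sense()['force'],readout.sense()['ft_torque']);go(508.5,-210.3,93.5,68.4)"
```

```text
[-1.42242382  0.93048268  6.32369235] [ 0.18507509  0.30965255 -0.0901526 ]
turn [ 0.1  0.  -0.3] shift [-1.8 -1.9  4.5] rows 0.1
```

Request:
move_arm(rows=[[0,0,0,0,0,-5,0.7],[0,0,0,0,0,-15,0.7],[0,0,0,0,0,-30,0.7],[0,0,0,0,0,-50,0.7],[0,0,0,0,0,-70,0.7],[0,0,0,0,0,-90,0.7],[0,0,0,0,0,-110,0.7],[0,0,0,0,0,-130,0.7],[0,0,0,0,0,-145,0.7],[0,0,0,0,0,-155,0.7],[0,0,0,0,0,-155,0.7],[0,0,0,0,0,-155,0.7]], squeeze=70)

```text
t: 8.25
tcp_pos: [0.5101, -0.2089, 0.2517]
tool_rot: [0.829, 0.56, 0.0, 0.0]
force: [-0.8, 1.2, -3.6]
finger_gap: 0.449
gripper_force: 70.7
```

```bash
python3 -c "
from h import *
s=readout.sense();print(s['force'],s['ft_torque'],s['q']);go(567.5,222.2,250,68.4);go(567.5,222.2,250,15)"
```

```text
[-0.79630006  1.17214476 -3.6268121 ] [0.03986659 0.04424242 0.02415781] [-5.91391911e-01  4.26056590e-01  1.61737024e+00  3.52524947e-05
  1.09769370e+00 -2.08348741e-01]
turn [ 0.   0.  -0.3] shift [ 421.3 -107.9    1.7] rows 10.4
turn [ 0.  -0.  53.1] shift [ 421.3 -107.9    1.7] rows 10.4
```

Request:
move_arm(rows=[[0,0,0,15,-4,0,0.7],[0,0,0,45,-12,0,0.7],[0,0,0,82,-21,0,0.7],[0,0,0,121,-31,0,0.7],[0,0,0,160,-41,0,0.7],[0,0,0,199,-51,0,0.7],[0,0,0,238,-61,0,0.7],[0,0,0,277,-71,0,0.7],[0,0,0,316,-81,0,0.7],[0,0,0,355,-91,0,0.7],[0,0,0,390,-100,0,0.7],[0,0,0,410,-105,0,0.7]])

```text
t: 9.25
tcp_pos: [0.5651, 0.2145, 0.2496]
tool_rot: [0.828, 0.561, -0.001, -0.001]
force: [-0.2, -0.8, -2.9]
finger_gap: 0.447
gripper_force: 70.6
```

Request:
move_arm(rows=[[0,0,0,7,-2,0,0.7],[0,0,0,11,-3,10,0.7],[0,0,0,11,-3,25,0.7],[0,0,0,11,-3,40,0.7],[0,0,0,11,-3,50,0.7],[0,0,0,11,-3,55,0.7],[0,0,0,11,-3,55,0.7],[0,0,0,11,-3,55,0.7]])

```text
t: 9.92
tcp_pos: [0.5676, 0.2211, 0.1962]
tool_rot: [0.829, 0.559, -0.0, -0.0]
force: [0.2, 0.1, -1.8]
finger_gap: 0.448
gripper_force: 70.6
```

Run:
```python
from h import *
go(567.5,222.2,180,68.4)
s=snap('side','s2'); p=cloud(s); Z=p[...,2]
f=192/np.tan(np.radians(s['fovy'])/2); c=R.from_rotvec(np.ravel(s['rvec'])).apply([.5675,.222,.12])+np.ravel(s['tvec'])
u,v=c[:2]/c[2]*f+[s['cx'],s['cy']]; print(u,v)
u,v=int(u),int(v)
cv2.imwrite('pics/s2c.png',cv2.resize(s['img'][v-75:v+75,u-75:u+75,::-1],(600,600),interpolation=cv2.INTER_CUBIC))
# clouds of ring and arbor
m=(np.linalg.norm(p[...,:2]*1000-[567.5,222.2],axis=2)<32)
for a in range(64,200,6):
    k=m&(Z*1000>a)&(Z*1000<a+6)
    if k.sum()>5: q=p[k]*1000; print(a,k.sum(),q.min(0).round(1),q.max(0).round(1))
```

```text
turn [-0.   0.  -0.4] shift [ 1.  -0.5 16.2] rows 0.4
242.54724431293482 269.5439274337298
64 338 [536.9 197.5  64. ] [591.4 251.8  70. ]
70 110 [538.9 199.4  70. ] [591.  250.7  72.7]
112 11 [557.9 223.2 114.1] [573.9 228.6 117.7]
118 13 [555.9 223.1 118.9] [570.1 230.5 123.6]
124 13 [555.7 224.7 124.2] [573.3 231.5 129.9]
130 18 [553.9 223.1 130.6] [574.9 232.3 136. ]
136 18 [553.7 225.2 136. ] [576.2 234.5 141.6]
142 10 [556.9 230.3 142.3] [574.2 234.4 147.3]
160 59 [541.  222.3 160.3] [588.5 245.3 166. ]
166 142 [542.7 211.  166.1] [588.7 244.6 171.9]
172 38 [552.6 225.4 172.1] [584.4 239.9 177.7]
178 53 [544.2 218.9 178. ] [594.2 240.9 183.8]
184 80 [540.8 215.4 184.1] [597.6 242.2 190. ]
190 80 [540.7 215.8 190.1] [598.7 241.4 196. ]
196 80 [540.7 215.8 196.1] [598.2 241.5 202. ]
```

View pics/s2c.png

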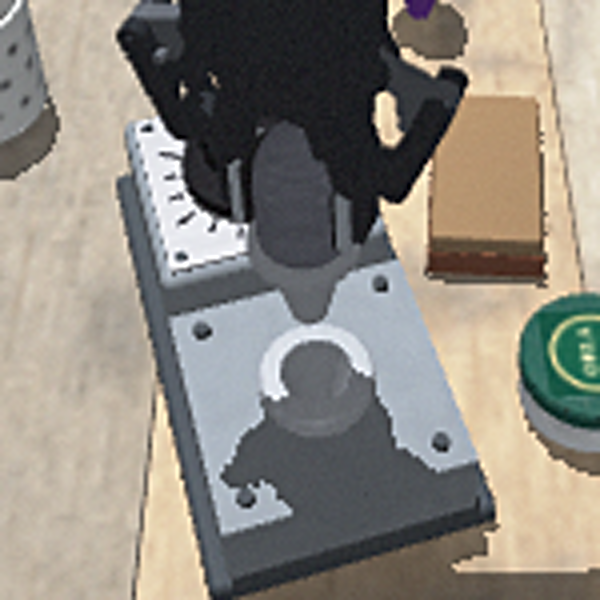

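The crop shows the bob upright with its tip at about (308,320), just behind the ring centre at (316,378). Side-camera clouds put it about 2.5 mm short in y and level in x. Descending with that correction.

Request:
move_arm(rows=[[0,0,0,1,-0.5,10,0.7],[0,0,0,2.5,-1,22,0.7],[0,0,0,2.5,-1,34,0.7],[0,0,0,2.5,-1,46,0.7],[0,0,0,2.5,-1,56,0.7],[0,0,0,2.5,-1,64,0.7],[0,0,0,2.5,-1,70,0.7],[0,0,0,2.5,-1,75,0.7],[0,0,0,2.5,-1,78,0.7],[0,0,0,2.5,-1,78,0.7]])

```text
t: 10.8
tcp_pos: [0.5673, 0.2245, 0.1179]
tool_rot: [0.829, 0.56, -0.0, -0.0]
force: [-0.4, -0.4, -2.7]
finger_gap: 0.446
gripper_force: 70.6
```

```bash
python3 -c "
from h import *
s=readout.sense();print(s['force'],s['ft_torque']);go(567.5,223.5,110,68.4)"
```

```text
[-0.42522076 -0.35484625 -2.66502642] [-0.00538788  0.03426937 -0.038308  ]
turn [-0.   0.  -0.3] shift [-0.8  0.5  7.9] rows 0.2
```

No contact yet, so the bob is centred within about 2 mm. Pressing it home.

Request:
move_arm(rows=[[0,0,0,0,0,3,0.7],[0,0,0,0,0,6,0.7],[0,0,0,0,0,8,0.7],[0,0,0,0,0,10,0.7],[0,0,0,0,0,12,0.7],[0,0,0,0,0,13,0.7],[0,0,0,0,0,13,0.7]])

```text
t: 11.38
tcp_pos: [0.5665, 0.2251, 0.1099]
tool_rot: [0.829, 0.56, -0.0, -0.0]
force: [-9.0, 1.2, 24.8]
finger_gap: 0.45
gripper_force: 73.7
```

```bash
python3 -c "
from h import *
s=readout.sense();print(s['force'],s['ft_torque']);go(567.5,223.5,110,68.4)"
```

```text
[-9.01296604  1.18431046 24.82695249] [ 0.00437539  1.90643233 -0.07997524]
turn [-0.1 -0.  -0.3] shift [-1.1  1.6 -0.1] rows 0.0
```

Request:
move_arm(rows=[[0,0,0,-0.5,-1,12,0.7],[0,0,0,-0.5,-1,9,0.5],[0,0,0,-0.5,-1,6,0.2],[0,0,0,-0.5,-1,6,0],[0,0,0,-0.5,-1,6,0],[0,0,0,-0.5,-1,0,0],[0,0,0,-0.5,-1,-20,0],[0,0,0,-0.5,-1,-45,0],[0,0,0,-0.5,-1,-75,0],[0,0,0,-0.5,-1,-105,0],[0,0,0,-0.5,-1,-120,0],[0,0,0,-0.5,-1,-120,0]])

```text
t: 12.38
tcp_pos: [0.5692, 0.2249, 0.2293]
tool_rot: [0.829, 0.56, 0.004, 0.002]
force: [0.4, 0.5, 0.3]
finger_gap: 1.001
gripper_force: 0.0
```

Run:
```python
from h import *
s=snap('side','s3'); print(readout.sense()['force'])
p=cloud(s); Z=p[...,2]
m=(np.linalg.norm(p[...,:2]*1000-[566,222.2],axis=2)<32)
for a in range(58,160,6):
    k=m&(Z*1000>a)&(Z*1000<a+6)
    if k.sum()>5: q=p[k]*1000; print(a,k.sum(),q.min(0).round(1),q.max(0).round(1))
print(np.nanmax(Z[m&(Z<.165)]))
cv2.imwrite('pics/s3c.png',cv2.resize(s['img'][120:345,120:345,::-1],(600,600),interpolation=cv2.INTER_CUBIC))
```

```text
[-0.46235125  0.54471434  0.20363838]
58 47 [537.1 215.5  58. ] [596.3 252.3  63.8]
64 129 [536.9 214.7  64. ] [591.5 252.2  70. ]
70 42 [538.8 224.8  70. ] [589.1 251.   75.9]
76 140 [540.5 212.1  76.3] [588.9 249.4  82. ]
82 58 [540.6 215.3  82.1] [586.6 248.6  88. ]
88 35 [545.9 230.5  88.2] [582.1 244.7  93.8]
94 40 [545.8 227.3  94.2] [583.8 243.9  99.9]
100 43 [545.6 228.8 100. ] [583.4 244.7 106. ]
106 39 [545.5 228.4 106. ] [583.1 244.1 111.9]
112 44 [545.4 229.8 112.1] [582.9 244.  117.8]
118 62 [545.2 221.4 118.1] [582.6 243.7 123.9]
124 66 [546.9 220.5 124. ] [582.4 242.7 129.9]
130 76 [548.6 218.1 130. ] [580.3 240.9 135.9]
136 88 [550.2 210.2 136.1] [578.3 238.2 142. ]
142 95 [553.5 214.9 142. ] [574.4 233.8 147.7]
0.14770643226707522
```

View pics/s3c.png

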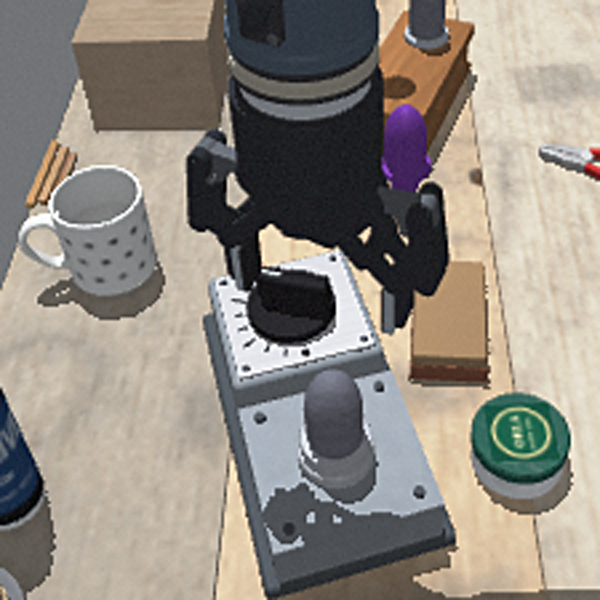

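The bob stands in the socket at (335,430) with its nose at 148 mm, the height for fully home, and its axis is vertical. The dial and bystanders are undisturbed and the gripper is clear.

```bash
python3 -c "
from h import *
print(order.sign_off())"
```

```text
the job is handed in; nothing more can be done
None
```

The dial rests at position 6 and the bullet bob stands upright and fully home in the spindle socket, let go, with the drum bob still in its well; the job is handed in at about 12.4 s, with no verdict returned.

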